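Lock the screw support of an assembly fixture without losing its height

TASK

The screw support on this fixture has just been set to height: lock it there. Keep the threaded barrel still by its tommy bar while you draw the knurled lock ring's lever clockwise (seen from above) towards that bar, until the ring seats on the housing and is nipped tight with about 15 N of squeeze on the lever, never more than 25 N. The ring drags the barrel round with it if the barrel is not held, and the barrel must end within 5 degrees of where it stands now; disturb nothing else on the bench and let go when done.

Things in the scene. Friction and masses are not known exactly. Their poses are not given: they have to be found in the camera images.
- fixture: Aluminium plate 260 x 240 x 20 mm bolted to the bench, carrying a screw support; origin on the bench under the support's axis. Two upright steel rests (32 mm wide, 106 mm high) stand on it about 140 mm from the axis, at x = 110, y = +-85 mm, away from the bar and lever. Grey support housing on the axis: flange 86 mm wide up to 36 mm above the bench, then about 58 mm wide up to 54 mm.
- support_axis (a point): Point on the vertical axis of the screw support, 83 mm above the bench. From the bench up: grey housing to 54 mm; knurled dark lock ring, 66 mm wide, 54 to 68 mm; plain steel head of the threaded barrel, 43 mm wide, 74 to 92 mm; dark work pad, 34 mm wide, top at 106 mm.
- bar_grip (a point): Point on the centre line of the barrel's tommy bar, 65 mm from the axis, 83 mm above the bench. Level steel rod, 9 mm thick, running out radially to a 13 mm ball at 98 mm (30 mm stub on the other side); the upper of the two rods. Its direction is the height setting to keep. The barrel turns easily in the housing: 0.12 N m (2 N here) shifts it.
- lever_grip (a point): Point on the centre line of the lock ring's lever, 65 mm from the axis, 74 mm above the bench. Steel rod, 9 mm thick, rising outwards at 20 degrees from the ring to a 20 mm black ball 98 mm from the axis, 85 mm up. It starts 41 to 55 degrees counter-clockwise (from above) of the tommy bar; seated, it is still 26 degrees from it. Nothing stands between or beside the rods.
- lock_ring (a joint): Angle of the lock ring relative to the barrel, rad: 0 where it is seated on the housing, negative when backed off, growing clockwise (tightening). Turning the ring on the barrel takes 0.4 N m all the way (about 6 N at lever_grip), which is more than the barrel itself resists; at 0 the seat is solid and the force on the lever climbs within about 1 mm. It stays where it is left.
- bin_mid (a point): Centre of a loose blue open parts bin, 100 x 150 x 55 mm, standing beside the fixture. Leave it alone.
- jar_mid (a point): Centre of a loose white grease jar, 48 mm wide, 70 mm tall, standing beside the fixture. Leave it alone.
- screwdriver_grip (a point): Middle of the handle of a loose screwdriver, 200 mm long, lying beside the fixture. Leave it alone.

How it is judged:
By the outcome, as a careful person would: the job done as asked, in the order asked, and still so for the second after the job is handed in, with the robot touching nothing.
It also fails if it takes over 69 s, if anything falls off the work surface, if the arm or the gripper's body presses on something with over 40 N, if the wrist force passes 120 N, or if a joint passes its speed limit or range.

ROBOT

A 6-joint arm with a two-finger parallel gripper is mounted at the origin on the work surface. World frame = base frame: x ahead of the robot, y to its left, z up, the work surface at z = 0. Lengths are in mm, angles in degrees, forces in N, time in s.
With the tool pointing down it reaches from about 300 to 850 mm from the base axis. Payload 4.2 kg.
Tool frame: the origin (TCP) lies midway between the tips of the shut fingers; the grasp point (between the pads) lies 19 mm behind it; z points along the fingers, y is the direction in which the jaws open and shut (so a half turn about z gives the same grasp; the last joint's range is limited). The gripper opens to 91 mm and grips with 3 to 60 N. Pads are 32 mm wide; open, the fingers measure 118 mm over their backs; the gripper's body (76 mm by 178 mm) begins 60 mm behind the grasp point.
Start: joints at [-78.438, 18.312, 89.639, -0, 72.044, -1.146], TCP at [126.494, -560.93, 213.976] pointing down, gripper open.
Joint ranges: [-177.97, 177.97], [-48.28, 115.42], [12.27, 149.76], [-77.06, 257.06], [2.81, 150.46], [-146.56, 146.56]. Speed limits (degrees/s): [147.25, 147.25, 180, 180, 180, 180].

INTERFACE

Orientations are given as [roll, pitch, yaw] about the fixed x, y, z axes, in that order (R = Rz(yaw) Ry(pitch) Rx(roll)).
In Python, from workcell import * gives the robot as it stands.
- The arm moves only by the tool arm_command, never from a script. Its argument "deltas" is text: rows parted by semicolons, each of 7 numbers parted by spaces: the shift along the tool's x, y, z in mm, then the turn, a rotation vector about the tool's x, y, z in degrees, then the finger opening in mm, from 0 to 91.2. In form: x y z wx wy wz hand; .... A call has 1 to 5 rows; each row shifts and turns the commanded pose from where the row before left it, along the tool's axes as they then stand; what a row does not reach is not made up. A row lasts 1/8 s, in which the tool goes at most 62.5 mm and 10.7 degrees, less where a joint would pass 70% of its speed; a pose out of reach is approached as far as the arm can. A call is refused whole if a number of a shift passes 62.5 or a number of a turn 10.7, either way. A call with a gripper value outside its range is refused whole. The fingers move at their own pace and stop on an object; "force" is the grip in N (left out, the last holds). Time passes only in rows, so rows that do not move let the fingers close. It gives the time, the measured TCP pose, the force and the opening at its end, in the units of the state.
- state(): the state, without advancing time (a new reading comes with each control period).
- grab_frame(name): name is "scene" or "top" or "wrist"; returns the picture (384x512x3 uint8, red, green, blue); there is no depth.
- camera_model(name): a dict with "fx", "fy", "cx", "cy" (pixels), "rvec" (rotation vector, rad) and "tvec" (3), from world to camera coordinates, as OpenCV has them; the wrist camera has in their place "mount" (4x4, takes a point from camera to tool coordinates, whose origin is the TCP and whose axes are the flange's). Camera axes: x right, y down, z forward; pixel columns grow to the right and rows downward; lengths in mm; the calibration is good to about 2 mm. A picture is of the moment at which its call begins: read the wrist's pose just before it. camera_model takes no time and is no camera call.
- job_done(): hands the job in, once; it reports no verdict.
The state is a dict: "time_s": time; "qpos": joint angles; "qvel": joint speeds; "effort": joint torques, N m; "ee_pos": TCP position; "ee_rot": TCP orientation; "force": force on the tool from outside, world axes, zero at the start; "torque": the same for the moment, N m; "gripper_width": finger opening in mm.
Only numpy, scipy, OpenCV 4.12 (cv2) and the standard library are available. Lean on these libraries where they do the work, as an engineer would, in place of code of your own. Each camera call takes 0.05 s, during which the arm holds its last target. There are 200 camera calls.

## Working session

There is one attempt and no reset: what is moved stays moved. The work goes in short steps, Python scripts to look and compute and a tool call to move; the robot and the scene stay as the last step left them, time stands still between calls to the robot, and variables do not carry over. Pictures are saved under pics/ and viewed, about 8 in all and at most 12, crops included, and the job is handed in when it is done.

Besides the shell and the picture viewer there is one more tool, called after "Call:" as name(argument=value, ...) on one line, values as JSON. arm_command: Moves the arm, as the interface text tells. Its arguments: {"type":"object","properties":{"deltas":{"type":"string"},"force":{"type":"number"}},"required":["deltas"]}

```bash
mkdir -p pics; ls
python3 - <<'E'
from workcell import *
import cv2
print(state())
for n in ("scene","top","wrist"):
    print(n,camera_model(n))
    cv2.imwrite(f"pics/{n}0.png",grab_frame(n)[:,:,::-1])
a=cv2.imread("pics/scene0.png");b=cv2.imread("pics/top0.png")
E
```

```text
pics
{'time_s': 0.0, 'qpos': array([-7.84387539e+01,  1.83506707e+01,  8.97092685e+01,  2.08161728e-04,
        7.20430179e+01, -1.14468722e+00]), 'qvel': array([-0.04167574,  0.02937268,  0.02302218, -0.12064094, -0.04972594,
       -0.04183412]), 'effort': array([ 1.98954076e-03, -4.12455368e+01, -2.31971759e+01,  7.28971045e-02,
        4.56223113e-02, -1.51943536e-04]), 'ee_pos': array([ 126.37787763, -560.39951546,  213.11061683]), 'ee_rot': array([-1.79897067e+02, -2.25466456e-03,  1.27058669e+01]), 'force': array([ 0.54480646,  0.21231022, -0.420005  ]), 'torque': array([-0.0171645 , -0.02697795,  0.03385979]), 'gripper_width': 91.26898394193105}
scene {'fx': 352.3835579997823, 'fy': 352.3835579997823, 'cx': 254.37001743726935, 'cy': 186.54477496482758, 'rvec': array([ 2.14010784,  0.64086023, -0.34854451]), 'tvec': array([-472.72522494,  -76.78135737, 1114.48391394])}
top {'fx': 461.00057683018787, 'fy': 461.00057683018787, 'cx': 257.87710766267384, 'cy': 185.51824152785505, 'rvec': array([ 2.12421742, -2.12181956,  0.17899477]), 'tvec': array([ 44.73880058, 521.89669225, 959.56463891])}
wrist {'fx': 309.3240211677364, 'fy': 309.3240211677364, 'cx': 258.2340929478059, 'cy': 185.20247049634185, 'mount': array([[-8.54683818e-04, -9.64969795e-01, -2.62359609e-01,
         7.38546283e+01],
       [ 9.99998871e-01, -5.00468836e-04, -1.41693130e-03,
        -7.36108614e-01],
       [ 1.23599310e-03, -2.62360524e-01,  9.64969133e-01,
        -1.69193046e+02],
       [ 0.00000000e+00,  0.00000000e+00,  0.00000000e+00,
         1.00000000e+00]])}
```

View pics/top0.png

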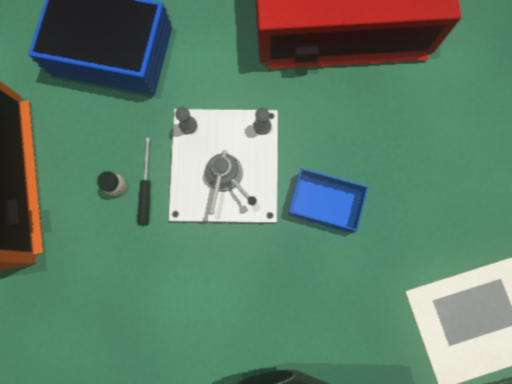

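View pics/scene0.png

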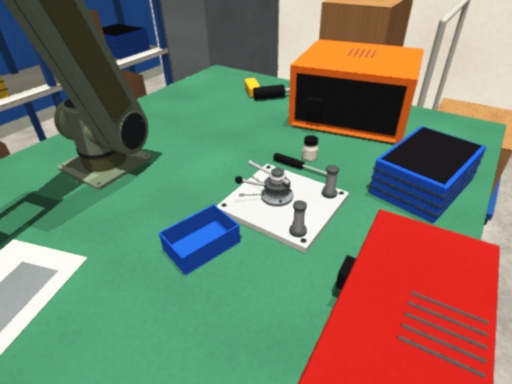

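The top view shows the axis near (222,167). The lever's black ball is at (252,200), the bar's end is near (207,218), and there is a shadow at (243,209). I'll enlarge both views to measure.

```bash
cat > h.py <<'E'
import numpy as np, cv2
from workcell import *
from scipy.spatial.transform import Rotation as Ro
def cam(n, st=None):
    """K, R, t (world->camera)"""
    m=camera_model(n); K=np.array([[m['fx'],0,m['cx']],[0,m['fy'],m['cy']],[0,0,1]])
    if n=='wrist':
        T=np.eye(4); T[:3,:3]=Ro.from_euler('xyz',st['ee_rot'],degrees=True).as_matrix(); T[:3,3]=st['ee_pos']
        W=np.linalg.inv(T@np.array(m['mount'])); return K,W[:3,:3],W[:3,3]
    return K,cv2.Rodrigues(np.array(m['rvec']))[0],np.array(m['tvec'])
def tri(c1,p1,c2,p2):
    P=[c[0]@np.c_[c[1],c[2]] for c in (c1,c2)]
    X=cv2.triangulatePoints(P[0],P[1],np.array(p1,float).reshape(2,1),np.array(p2,float).reshape(2,1))[:,0]; X=X[:3]/X[3]
    return X,[np.linalg.norm(proj(c,X)-p) for c,p in ((c1,p1),(c2,p2))]
def proj(c,X):
    x=c[0]@(c[1]@np.asarray(X,float)+c[2]); return x[:2]/x[2]
def atz(c,p,z):
    d=c[1].T@np.linalg.inv(c[0])@np.r_[p,1.]; o=-c[1].T@c[2]; return o+d*(z-o[2])/d[2]
E
python3 - <<'E'
import cv2,numpy as np
a=cv2.imread("pics/top0.png")[140:230,180:280];b=cv2.imread("pics/scene0.png")[150:225,225:325]
r=lambda i:cv2.resize(i,None,fx=5,fy=5,interpolation=cv2.INTER_CUBIC)
# each shown at 4x, side by side
r=lambda i:cv2.resize(i,(i.shape[1]*4,i.shape[0]*4),interpolation=cv2.INTER_CUBIC)
a,b=r(a),r(b); b=np.vstack([b,np.zeros((60,400,3),np.uint8)])
cv2.imwrite("pics/crop1.png",np.hstack([a,b]))
E
```

```text
(no output)
```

View pics/crop1.png

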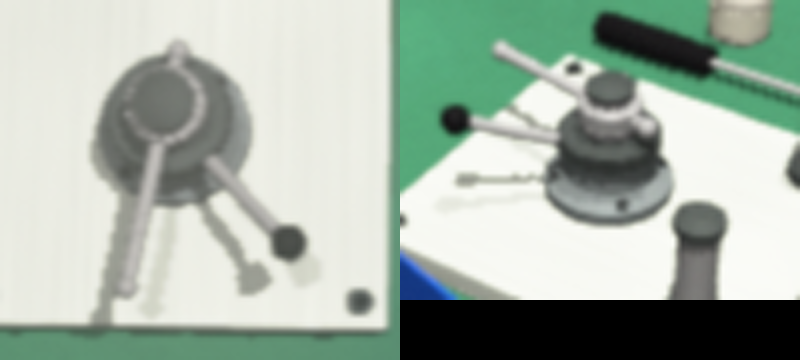

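Left crop (top view): pad (163,98), bar ball (126,290), stub (178,46), lever ball (289,242). Right crop (scene view): pad (611,85), bar ball (499,48), stub (648,127), lever ball (456,119).

Run:
```python
from h import *
ct,cs=cam('top'),cam('scene')
T=lambda x,y:np.array([(x+.5)/4-.5+180,(y+.5)/4-.5+140]); S=lambda x,y:np.array([(x-400+.5)/4-.5+225,(y+.5)/4-.5+150])
np.set_printoptions(precision=1,suppress=True)
R={}
for n,a,b in (('pad',(163,98),(611,85)),('bar',(126,290),(499,48)),('stub',(178,46),(648,127)),('lev',(289,242),(456,119))):
    R[n],e=tri(ct,T(*a),cs,S(*b)); print(n,R[n],np.array(e))
d=R['bar']-R['stub'];ax=R['stub']+d*30/128
ang=lambda v:np.degrees(np.arctan2(v[1],v[0]))
print('axis',ax,'bar ang',ang(d),'lever',ang(R['lev']-ax), np.hypot(*(R['lev']-ax)[:2]),np.hypot(*d[:2]))
for n,p in(('bin',(328,201)),('jar',(112,184))): print(n,atz(ct,p,50))
s=state();print(s['ee_pos'],s['ee_rot'])
```

```text
pad [558.2 123.4  98.3] [0.1 0.1]
bar [459.3 142.6  81.5] [0.1 0.1]
stub [589.9 117.   82.3] [0.1 0.2]
lev [484.6  57.8  83.6] [0.2 0.3]
axis [559.3 123.   82.1] bar ang 168.93381576865664 lever -138.86423375856438 99.2201796127462 133.096149794873
bin [ 487.3 -106.3   50. ]
jar [524.6 364.1  50. ]
[ 126.4 -560.6  213.3] [-179.9   -0.    12.7]
```

Call:
arm_command(deltas="34.7 -38 0 0 0 0 91; 34.7 -38 0 0 0 0 91; 34.7 -38 0 0 0 0 91; 34.7 -38 0 0 0 0 91; 34.7 -38 0 0 0 0 91", force=10)

```text
time_s: 0.78
ee_pos: [254.4, -335.8, 213.8]
ee_rot: [-180.0, -0.0, 12.7]
force: [1.8, -0.8, 0.6]
gripper_width: 90.9
```

Call:
arm_command(deltas="34.7 -38 0 0 0 0 91; 34.7 -38 0 0 0 0 91; 34.7 -38 0 0 0 0 91; 34.7 -38 0 0 0 0 91; 34.7 -38 0 0 0 0 91")

```text
time_s: 1.4
ee_pos: [381.9, -112.3, 214.0]
ee_rot: [180.0, -0.0, 12.7]
force: [1.6, -0.5, 0.2]
gripper_width: 90.6
```

Call:
arm_command(deltas="34.7 -38 0 0 0 0 91; 34.7 -38 0 0 0 0 91; 34.7 -38 0 0 0 0 91; 34.7 -38 0 0 0 0 91; 34.7 -38 0 0 0 -2.3 91")

```text
time_s: 2.02
ee_pos: [509.4, 111.2, 213.7]
ee_rot: [180.0, 0.0, 15.1]
force: [-0.0, -0.8, 0.2]
gripper_width: 90.8
```

Call:
arm_command(deltas="0 0 0 0 0 0 91; 0 0 0 0 0 0 91; 0 0 0 0 0 0 91")

```text
time_s: 2.4
ee_pos: [508.2, 108.5, 213.9]
ee_rot: [180.0, 0.0, 14.9]
force: [-0.4, -0.4, -0.2]
gripper_width: 91.2
```

Run:
```python
from h import *
s=state(); f=grab_frame('wrist')[:,:,::-1]; cv2.imwrite('pics/w1.png',f)
import pickle; pickle.dump(s,open('w1.pkl','wb'))
print(s['time_s'],s['ee_pos'],s['ee_rot'],s['qpos'],s['force'])
c=cam('wrist',s)
for p in ((559,123,83),(459,142.6,83),(484.6,57.8,84)): print(proj(c,p))
```

```text
2.4 [508.20376131 108.50334416 213.94472236] [1.79980927e+02 3.04137208e-02 1.49265441e+01] [ 1.07975558e+01  1.33419044e+01  9.66907252e+01 -2.25748781e-02
  6.99963334e+01  8.58787344e+01] [-0.39945495 -0.42000936 -0.20286622]
[258.40587052 123.92526722]
[215.15881114 214.19582543]
[301.18668659 211.84873597]
```

View pics/w1.png

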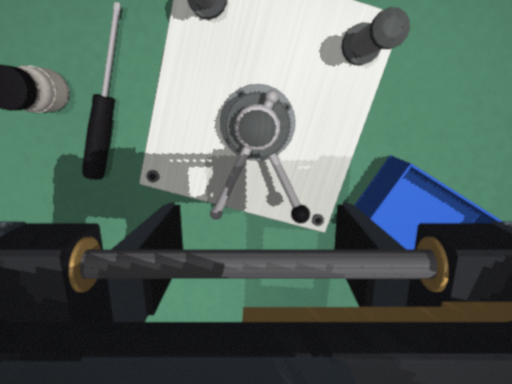

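The wrist view shows the pad at (258,127), bar ball (216,213), lever ball (300,213) and stub (272,97). These lie within 1-2 px of the predictions.

Run:
```python
from h import *
import pickle
np.set_printoptions(precision=1,suppress=True)
c=cam('wrist',pickle.load(open('w1.pkl','rb'))); ct=cam('top')
T=lambda x,y:np.array([(x+.5)/4-.5+180,(y+.5)/4-.5+140])
ang=lambda v:np.degrees(np.arctan2(v[1],v[0]))%360
P={k:atz(c,p,z) for k,p,z in(('pad',(258,127),106),('bar',(216,213),83),('stub',(272.5,96.5),83),('lev',(300.5,213),85))}
print(P)
for n,a,b in (('bar',(126,290),(216,213)),('lev',(289,242),(300.5,213)),('stub',(178,46),(272,97))): print(n,tri(ct,T(*a),c,b))
for ax in (P['pad'],P['stub']+(P['bar']-P['stub'])*30/128): print(ax,ang(P['bar']-ax),ang(P['lev']-ax),np.hypot(*(P['bar']-ax)[:2]),np.hypot(*(P['lev']-ax)[:2]))
f=cv2.imread('pics/w1.png')[80:230,180:330]; cv2.imwrite('pics/w1c.png',cv2.resize(f,(600,600),interpolation=cv2.INTER_CUBIC))
```

```text
{'pad': array([557.9, 123.1, 106. ]), 'bar': array([460.5, 142.1,  83. ]), 'stub': array([586.7, 116.8,  83. ]), 'lev': array([483.5,  58.3,  85. ])}
bar (array([459.3, 142.5,  80.1]), [np.float64(0.06457386217016448), np.float64(0.28756162424946613)])
lev (array([483.8,  57.7,  84.9]), [np.float64(0.15857067370727979), np.float64(0.7144840951308602)])
stub (array([586.4, 116.5,  95.8]), [np.float64(0.2541136740508468), np.float64(1.3258484014559089)])
[557.9 123.1 106. ] 168.97005090273063 221.03517108424606 99.22706675820199 98.57709437920617
[557.1 122.7  83. ] 168.66475197842408 221.16903874317984 98.52972181581254 97.73371676946694
```

View pics/w1c.png

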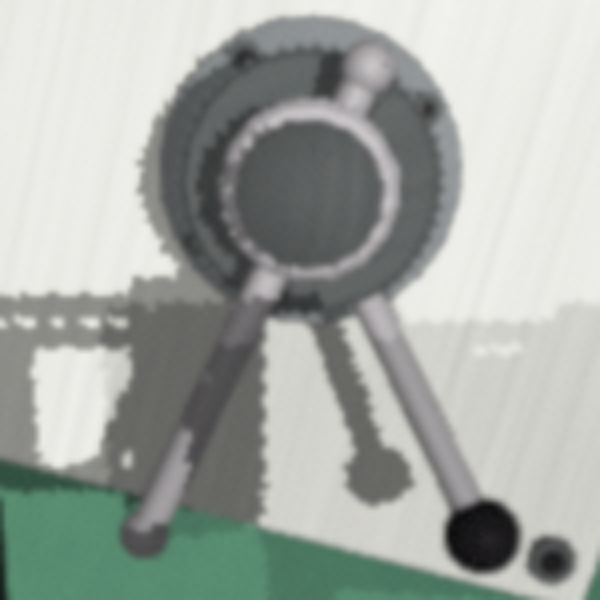

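Call:
arm_command(deltas="0 -1 35 0 0 0 91; 0 0 35 0 0 0 91; 0 0 35 0 0 0 91; 0 0 29 0 0 0 91; 0 0 20 0 0 0 91")

```text
time_s: 3.08
ee_pos: [507.8, 109.5, 58.9]
ee_rot: [180.0, 0.1, 14.9]
force: [0.1, -0.5, 0.5]
gripper_width: 91.1
```

Call:
arm_command(deltas="0 0 0 0 0 0 91; 0 0 0 0 0 0 91; 0 0 0 0 0 0 91")

```text
time_s: 3.45
ee_pos: [509.4, 110.5, 61.1]
ee_rot: [180.0, -0.1, 15.0]
force: [0.5, -0.6, -1.0]
gripper_width: 91.0
```

Run:
```python
from h import *
s=state(); f=grab_frame('wrist')[:,:,::-1]; cv2.imwrite('pics/w2.png',f)
print(s['time_s'],s['ee_pos'],s['ee_rot'],s['force'],s['gripper_width'])
c=cam('wrist',s)
for p in ((558,123,106),(460.7,142,83),(483.9,59,85)): print(proj(c,p))
```

```text
3.45 [509.37845305 110.50616986  61.11920773] [ 1.79983964e+02 -1.37139763e-01  1.49875092e+01] [ 0.49101132 -0.58192019 -1.00309824] 91.03775350739268
[261.72534283 160.96783643]
[182.57440679 311.62360272]
[338.9093255  312.51758902]
```

View pics/w2.png

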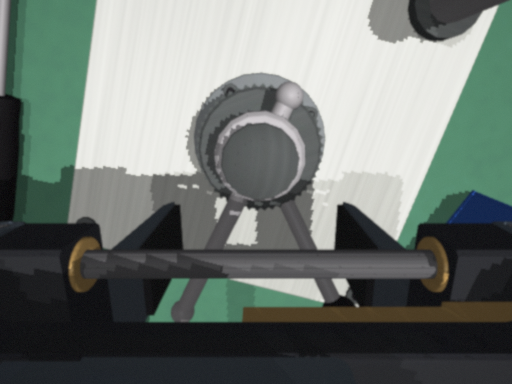

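Both rods lie between the fingers. The bar ball is at (182,313) and the pad at (260,161), as predicted. I'll close to near contact.

Call:
arm_command(deltas="0 0 0 0 0 0 83; 0 0 0 0 0 0 80; 0 0 0 0 0 0 80; 0 0 0 0 0 0 78; 0 0 0 0 0 0 78", force=12)

```text
time_s: 4.12
ee_pos: [508.6, 110.6, 59.9]
ee_rot: [180.0, 0.0, 15.0]
force: [-0.3, -0.6, -1.0]
gripper_width: 78.1
```

Call:
arm_command(deltas="0 0 0 0 0 0 77; 0 0 0 0 0 0 76; 0 0 0 0 0 0 76")

```text
time_s: 4.5
ee_pos: [508.6, 110.4, 59.9]
ee_rot: [180.0, 0.0, 15.0]
force: [0.5, -1.4, 0.0]
gripper_width: 75.9
```

Call:
arm_command(deltas="0 1 0 0 0 0 76; 0 0.5 0 0 0 0 75; 0 0 0 0 0 0 75; 0 0 0 0 0 0 75")

```text
time_s: 5.0
ee_pos: [509.0, 109.1, 59.9]
ee_rot: [180.0, -0.0, 15.0]
force: [0.1, 0.3, 0.6]
gripper_width: 75.0
```

Run:
```python
from h import *
s=state(); f=grab_frame('wrist')[:,:,::-1]; cv2.imwrite('pics/w3.png',f)
print(s['time_s'],s['ee_pos'],s['ee_rot'],s['force'],s['torque'],s['gripper_width'])
c=cam('wrist',s)
for p in ((558,123,106),(460.7,142,83),(483.9,59,85)): print(proj(c,p))
```

```text
5.0 [508.99376714 109.1418224   59.93844812] [ 1.79996831e+02 -1.29535991e-03  1.50051838e+01] [0.14870146 0.28508592 0.60908827] [ 0.0449179  -0.00496563 -0.00893304] 74.98033418648241
[258.75434048 160.06942765]
[179.78838736 311.84596685]
[337.22344488 312.82559682]
```

View pics/w3.png

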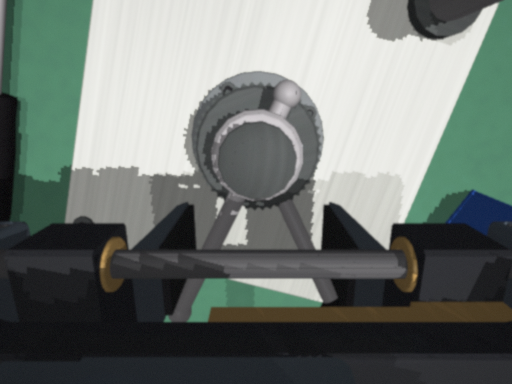

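Call:
arm_command(deltas="0 0 0 0 0 0 74; 0 0 0 0 0 0 73; 0 0 0 0 0 0 73")

```text
time_s: 5.42
ee_pos: [508.8, 109.2, 59.9]
ee_rot: [-180.0, 0.0, 15.0]
force: [-0.8, 0.1, -0.5]
gripper_width: 72.9
```

Call:
arm_command(deltas="0 0 0 0 0 0 72; 0 0 0 0 0 0 71; 0 0 0 0 0 0 71")

```text
time_s: 5.8
ee_pos: [508.5, 109.1, 59.9]
ee_rot: [-180.0, 0.1, 15.0]
force: [-2.2, 1.8, 1.1]
gripper_width: 71.0
```

The bar finger has touched (about 2 N outward on it at 71 mm). I now start the coordinated draw: rotate about the support axis while closing.

Call:
arm_command(deltas="0 -0.9 0 0 0 1 68.2; 0 -0.9 0 0 0 1 65.5; 0 0 0 0 0 0 65.5; 0 0 0 0 0 0 65.5")

```text
time_s: 6.3
ee_pos: [509.7, 110.9, 60.0]
ee_rot: [180.0, -0.1, 13.0]
force: [-0.9, -0.1, 0.8]
gripper_width: 65.4
```

Call:
arm_command(deltas="0 -0.9 0 0 0 1 62.8; 0 -0.9 0 0 0 1 60.2; 0 -0.9 0 0 0 1 57.6; 0 0 0 0 0 0 57.6")

```text
time_s: 6.8
ee_pos: [507.6, 113.4, 59.9]
ee_rot: [180.0, 0.0, 10.0]
force: [-2.3, -2.6, 0.6]
gripper_width: 57.6
```

Run:
```python
from h import *
import pickle
s=state(); f=grab_frame('wrist')[:,:,::-1]; cv2.imwrite('pics/w4.png',f)
t=grab_frame('top')[:,:,::-1]; cv2.imwrite('pics/top4.png',t)
print(s['time_s'],s['ee_pos'],s['ee_rot'],s['force'],s['torque'],s['gripper_width'])
c=cam('wrist',s)
A=np.array([558,123,83.]); u=np.array([np.cos(np.radians(169)),np.sin(np.radians(169)),0])
for p in (A+[0,0,23],A-30*u,A+98*u): print(proj(c,p))
```

```text
6.8 [507.6206378  113.40374464  59.89502087] [1.79985460e+02 4.19723165e-02 1.00034842e+01] [-2.33808724 -2.56162083  0.59363064] [-0.33362332  0.40614262  0.00154601] 57.577260772231405
[258.79825748 159.12935489]
[282.58029027  88.53635865]
[195.27267799 314.9744811 ]
```

View pics/w4.png

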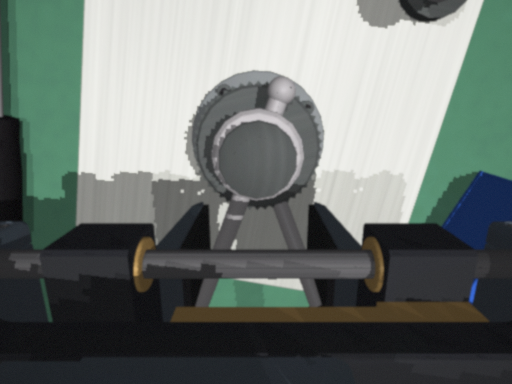

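Stub at (282,90) against a predicted (282.6,88.5), so the bar hasn't moved. The lever is being drawn in. I'll continue.

Call:
arm_command(deltas="0 -0.9 0 0 0 1 55.1; 0 -0.9 0 0 0 1 52.6; 0 -0.9 0 0 0 1 50.1; 0 0 0 0 0 0 50.1")

```text
time_s: 7.4
ee_pos: [506.7, 116.1, 59.7]
ee_rot: [180.0, 0.1, 7.0]
force: [-4.5, -1.4, 1.1]
gripper_width: 50.2
```

Call:
arm_command(deltas="0 -0.9 0 0 0 1 47.6; 0 -0.9 0 0 0 1 45.2; 0 -0.9 0 0 0 1 42.8; 0 0 0 0 0 0 42.8")

```text
time_s: 7.9
ee_pos: [505.9, 118.8, 59.5]
ee_rot: [180.0, 0.2, 4.0]
force: [-6.2, -0.8, 1.4]
gripper_width: 43.1
```

Run:
```python
from h import *
s=state(); f=grab_frame('wrist')[:,:,::-1]; cv2.imwrite('pics/w5.png',f)
print(s['time_s'],s['ee_pos'],s['ee_rot'],s['force'],s['torque'],s['gripper_width'])
c=cam('wrist',s)
A=np.array([558,123,83.]); u=np.array([np.cos(np.radians(169)),np.sin(np.radians(169)),0])
for p in (A+[0,0,23],A-30*u,A+98*u): print(proj(c,p))
```

```text
7.9 [505.92631397 118.75968792  59.49601886] [1.79977896e+02 1.66634047e-01 3.97840451e+00] [-6.16766594 -0.77871334  1.39285287] [-0.32673853  0.96068717  0.01194915] 43.06740322732558
[259.02689824 157.0160984 ]
[276.25169363  83.86417539]
[213.22680025 318.69338085]
```

View pics/w5.png

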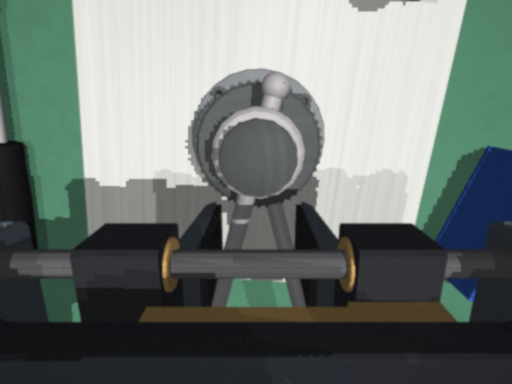

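Call:
arm_command(deltas="-0.4 -0.9 0 0 0 1 40.4; -0.4 -0.45 0 0 0 0.5 39.2; 0 0 0 0 0 0 39.2")

```text
time_s: 8.32
ee_pos: [505.2, 120.1, 59.5]
ee_rot: [180.0, 0.1, 2.5]
force: [-5.4, -1.0, 1.4]
gripper_width: 39.1
```

Call:
arm_command(deltas="-0.2 -0.3 0 0 0 0.3 38.4; 0 -0.2 0 0 0 0.2 37.8; 0 0 0 0 0 0 37.8")

```text
time_s: 8.7
ee_pos: [504.9, 120.6, 59.5]
ee_rot: [180.0, 0.2, 2.0]
force: [-5.5, -0.5, 1.9]
gripper_width: 37.7
```

Call:
arm_command(deltas="-0.1 -0.25 0 0 0 0.3 37.2; -0.1 -0.25 0 0 0 0.3 36.6; 0 0 0 0 0 0 36.6")

```text
time_s: 9.07
ee_pos: [504.9, 120.9, 59.6]
ee_rot: [180.0, 0.1, 1.4]
force: [-4.2, -2.7, 0.9]
gripper_width: 37.8
```

Call:
arm_command(deltas="-0.1 -0.25 0 0 0 0.3 36; -0.1 -0.25 0 0 0 0.3 35.4; 0 0 0 0 0 0 35.4")

```text
time_s: 9.45
ee_pos: [504.9, 121.5, 59.6]
ee_rot: [180.0, 0.1, 0.8]
force: [-4.6, -1.4, 1.6]
gripper_width: 37.7
```

Width stalls at 37.7 mm (38.1 predicted for the seat), so the ring has seated. I'll now squeeze to 15 N.

Call:
arm_command(deltas="0 0 0 0 0 0 35; 0 0 0 0 0 0 33; 0 0 0 0 0 0 33; 0 0 0 0 0 0 33; 0 0 0 0 0 0 33", force=15)

```text
time_s: 10.07
ee_pos: [504.9, 121.5, 59.6]
ee_rot: [180.0, 0.1, 0.8]
force: [-5.8, -2.8, 0.3]
gripper_width: 37.4
```

Run:
```python
from h import *
s=state(); f=grab_frame('wrist')[:,:,::-1]; cv2.imwrite('pics/w6.png',f)
print(s['time_s'],s['ee_pos'],s['ee_rot'],s['force'],s['torque'],s['gripper_width'])
c=cam('wrist',s)
for a in (164,169,174):
  A=np.array([558,123,83.]); u=np.array([np.cos(np.radians(a)),np.sin(np.radians(a)),0])
  for p in (A+[0,0,23],A-30*u,A+98*u,A+35*u): print(proj(c,p))
cv2.imwrite('pics/w6c.png',cv2.resize(f[60:210,180:340],(800,750),interpolation=cv2.INTER_CUBIC)[:600])
```

```text
10.075 [504.88544694 121.49168818  59.56306486] [1.79969579e+02 1.07289959e-01 7.92212798e-01] [-5.7701652  -2.76005174  0.30319482] [-0.45752315  0.8612819   0.02666927] 37.367101122207714
[258.64581063 154.52262511]
[277.94618417  82.22314778]
[207.41517647 315.87245326]
[238.4380324  213.10249465]
[258.64581063 154.52262511]
[272.29220724  80.70633913]
[222.53947548 319.11509885]
[244.36847412 214.51331504]
[258.64581063 154.52262511]
[266.51667602  79.7141364 ]
[237.81674134 321.22241573]
[250.38838473 215.43276856]
```

View pics/w6.png

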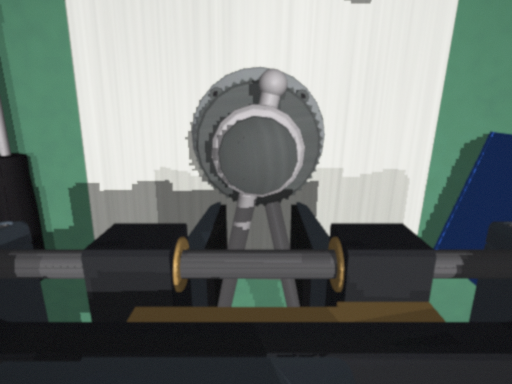

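Stub at (273,83) against 272.3 for 169°, so the bar is within about 1° of the start. Width is 37.4 mm under 15 N. Now I'll release and lift.

Call:
arm_command(deltas="0 0 0 0 0 0 39; 0 0 0 0 0 0 44; 0 0 0 0 0 0 56; 0 0 0 0 0 0 70; 0 0 0 0 0 0 72")

```text
time_s: 10.75
ee_pos: [506.0, 121.7, 60.0]
ee_rot: [-180.0, -0.0, 0.8]
force: [-0.3, -0.3, -0.2]
gripper_width: 70.1
```

Call:
arm_command(deltas="0 0 0 0 0 0 72; 0 0 -20 0 0 0 72; 0 0 -40 0 0 0 72; 0 0 -50 0 0 0 72; 0 0 -50 0 0 0 72")

```text
time_s: 11.38
ee_pos: [505.5, 121.6, 221.4]
ee_rot: [180.0, 0.0, 0.8]
force: [0.6, 0.1, 0.1]
gripper_width: 72.0
```

Call:
arm_command(deltas="-30 0 0 0 0 0 72; -30 0 0 0 0 0 72; 0 0 0 0 0 0 72; 0 0 0 0 0 0 72")

```text
time_s: 11.88
ee_pos: [446.6, 120.9, 220.1]
ee_rot: [-180.0, -0.1, 0.8]
force: [1.2, -0.2, -0.3]
gripper_width: 71.8
```

Run:
```python
from h import *
import pickle
s=state(); f=grab_frame('wrist')[:,:,::-1]; cv2.imwrite('pics/w7.png',f); pickle.dump(s,open('w7.pkl','wb'))
print(s['time_s'],s['ee_pos'],s['ee_rot'],s['force'],s['gripper_width'])
c=cam('wrist',s)
for a in (169,195):
  A=np.array([558,123,83.]); u=np.array([np.cos(np.radians(a)),np.sin(np.radians(a)),0])
  for p in (A+[0,0,23],A-30*u,A+98*u): print(proj(c,p))
```

```text
11.875 [446.59982169 120.90475212 220.12680994] [-1.79993498e+02 -8.08295170e-02  8.10282367e-01] [ 1.18464432 -0.2340864  -0.27583826] 71.75189845184404
[258.83290599  55.3556699 ]
[265.62859012  23.93249323]
[238.8948701  161.24500147]
[258.83290599  55.3556699 ]
[250.62695888  24.29357798]
[282.76752055 160.31860523]
```

View pics/w7.png

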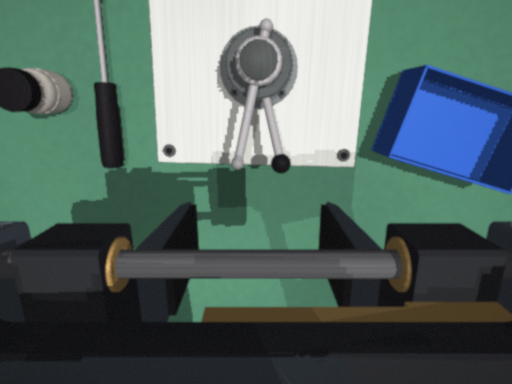

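Bar ball at (238,162), where the unmoved bar predicts (238.9,161.2). Lever ball at (281,162), where the seat predicts (282.8,160.3). The arm is clear, so I'll hand in.

Run:
```python
from h import *
import pickle
c=cam('wrist',pickle.load(open('w7.pkl','rb')))
for p,z in(((238,162),83),((281,162.5),85)):
    v=atz(c,p,z)-[558,123,0]; print(np.degrees(np.arctan2(v[1],v[0]))%360)
print(job_done())
```

```text
168.57349170734025
193.68831235144785
the job is handed in; nothing more can be done
None
```

The lock ring is seated and nipped at a 15 N grip setting, the barrel is where it was, and the job is handed in at about 12 s on the robot's clock. I squeezed the tommy bar and the lever between the two fingers. The gripper turned about the support axis as it closed, so the bar-side finger stayed still while the lever came in.

- **Seating:** the finger opening stalled at 37.7 mm under 12 N, against 38.1 mm predicted for the seat. It went to 37.4 mm at 15 N. The squeeze on the lever is the gripper's force setting; nothing measures it directly.
- **Barrel:** the bar reads 168.6°, against about 169° before, so it is well within the 5° limit.
- **Lever:** it ends about 25° from the bar, where 26° was expected. The difference is within what I can read from the images.
- **Forces and surroundings:** wrist readings at the end of each move stayed below about 7 N. The gripper let go cleanly and lifted clear. The bin, jar and screwdriver look untouched in the last picture, and the arm went nowhere near them.

No check failed. The wrist-to-top-camera measurement of the short stub's height came out 13 mm too high (one coarse pixel reading). I did not use it, because the bar and lever ends agreed across views.

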